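Take the temperature of the check pot in the chilled yoghurt tray

ROBOT

A 6-joint arm with a two-finger parallel gripper is mounted at the origin on the work surface. World frame = base frame: x ahead of the robot, y to its left, z up, the work surface at z = 0. Lengths are in m, angles in rad, forces in N, time in s.
With the tool pointing down it reaches from about 0.35 to 0.775 m from the base axis. Payload 7.3 kg.
Tool frame: the origin (TCP) lies at the very end of the fingers, on their centre line; the grasp point (between the pads) lies 19 mm behind it; z points along the fingers, x is the direction in which the jaws open and shut, and the axes are right-handed (so a half turn about z gives the same grasp; the last joint's range is limited). The gripper opens to 92 mm and grips with 3 to 60 N. Pads are 19 mm wide; open, the fingers measure 130 mm over their backs; the gripper's body (75 mm by 190 mm) begins 47 mm behind the grasp point.
Start: joints at [-1.392, 0.342, 1.524, -0, 1.275, -0.146], TCP at [0.168, -0.498, 0.227] pointing down, gripper open.
Joint ranges: [-2.53, 2.53], [-0.77, 2.02], [0.04, 2.7], [-1, 4.14], [0.28, 2.66], [-3.11, 3.11]. Speed limits (rad/s): [2.57, 2.57, 3.14, 3.14, 3.14, 3.14].

INTERFACE

Orientations are given as [roll, pitch, yaw] about the fixed x, y, z axes, in that order (R = Rz(yaw) Ry(pitch) Rx(roll)).
In Python, from cell import observe, read_camera, camera_params, hand_in gives the robot as it stands.
- The arm moves only by the tool apply_moves, never from a script. Its argument "increments" is a list of rows, each an object with "grip": the opening, from 0 (shut) to 1 (fully open); "linear": the shift along the world's x, y, z in mm, a list of three; "turn": the turn, a rotation vector about the world's x, y, z in units of 6 degrees (1.0 is 6 degrees), a list of three. A call has 1 to 10 rows; each row is the pose to reach, as a shift and turn from the pose commanded when the call began; what a row does not reach only later rows make up. A row lasts 1/10 s, in which the tool goes at most 50 mm and 8.59 degrees, less where a joint would pass 70% of its speed; a pose out of reach is approached as far as the arm can. A call with a gripper value outside its range is refused whole. The fingers move at their own pace and stop on an object; "grip_force" is the grip in N (left out, the last holds). Time passes only in rows, so rows that repeat a pose let the fingers close. It gives the time, the measured TCP pose, the force and the opening at its end, in the units of the state.
- observe(): the state, without advancing time (a new reading comes with each control period).
- read_camera(name): name is "scene" or "top" or "wrist"; returns the picture (384x512x3 uint8, red, green, blue); there is no depth.
- camera_params(name): a dict with "camera_matrix" (3x3 intrinsics, pixels), "k1" (the pictures are not rectified: a ray, as slopes to the right and down, at radius r is drawn at 1 + k1 r^2 times it, then the intrinsics apply), "world_to_cam" (4x4, takes a point from world to camera coordinates); the wrist camera has in their place "hand_eye" (4x4, takes a point from camera to tool coordinates, whose origin is the TCP and whose axes are the tool frame's). Camera axes: x right, y up, looking along -z (the intrinsics and any distortion apply to the point x, -y, -z); pixel columns grow to the right and rows downward; lengths in m; the calibration is good to about 2 mm. A picture is of the moment at which its call begins: read the wrist's pose just before it. camera_params takes no time and is no camera call.
- hand_in(): hands the job in, once; it reports no verdict.
The state is a dict: "time": time; "qpos": joint angles; "qvel": joint speeds; "joint_efforts": joint torques, N m; "tool_pos": TCP position; "tool_rot": TCP orientation; "contact_force": force on the tool from outside, world axes, zero at the start; "torque": the same for the moment, N m; "opening": finger opening in m.
Only numpy, scipy, OpenCV 4.12 (cv2) and the standard library are available. Lean on these libraries where they do the work, as an engineer would, in place of code of your own. Each camera call takes 0.05 s, during which the arm holds its last target.

TASK

Check the temperature of the chilled yoghurts: swing the clear cover of the sloping tray right back to its stop, then draw the contact thermometer out of its stand. Set its sprung foot down inside the ring printed on the foil of the one square-rimmed pot, with the thermometer square to that sloping foil and pressed only lightly, so that the foot springs in part of its travel and does not bottom. Finish while still holding it there, steady, with the cover left open and the pots, jug, bottle and glasses left where they stand.

Things in the scene. Friction and masses are not known exactly. Their poses are not given: they have to be found in the camera images.
- case: Chilled tray, fixed: stainless, 166 (x) by 322 (y), 66 deep, walls 8, floor and rim sloping 15 degrees, low side to its own -x (towards the robot). Low ribs make two rows along y of four cells, pitch 75 in x, 74 in y. Rim about 76 above the counter in front, 119 at the back. Origin on the counter under its centre, z vertical; turned about z by up to 13 degrees.
- cover (a joint): Clear cover, 168 by 322 by 4, 0.32 kg, hinged along the tray's back rim; rad, 0 = shut (on the rim, sloping 15 degrees down to the front), grows as it opens; 1.83 = upright, 2.05 = at its stop, leaning back. Starts at 0 to 0.12. A friction hinge (0.5 N m) holds it wherever it is left; about 4 N at the bar moves it.
- cover_bar (a point): Middle of the bar handle: round steel bar 10 in diameter, 140 long, along the case's y, 45 beyond the cover's front edge in the cover's plane, on 8 mm struts 65 either side of the middle; free all round between them, it can turn in the fingers as the cover swings. 57 above the counter when shut, about 330 when open; swings at 213 about cover_hinge.
- cover_hinge (a point): Point on the cover's hinge axis (the axis runs along the case's y), at mid width.
- check_pot: The only square-rimmed pot: rim 62 by 62, below it 48 by 48, 50 high, 0.15 kg, firm foil on top; loose in the tray's front (low) row, in any of its four cells. Origin at the centre of its underside, z along the pot's own axis, square to its foil (leans 15 degrees towards the case's -x with the tray).
- spot (a point): Centre of the printed ring (a thin dark ring 30 in diameter) in the middle of the check pot's foil, on the foil. Its z axis is square to the foil, pointing out.
- probe: Contact thermometer, 0.11 kg, upright in its stand: grip 28 (x) by 22 (y) by 85 high, display on its -x side; below it a collar 16 in diameter, 14 long, a 9 mm stem and the sprung foot, its face 80 below the grip's underside. Origin at the centre of the grip's underside, which rests on the stand's mouth 90 above the counter; z up, away from the foot.
- foot (a joint): The thermometer's sprung foot, a flat disc 12 in diameter at the end of the stem; m, 0 = fully out, 0.010 = bottomed. Spring: 0.6 N to start it, 300 N per m, so 3.6 N at the bottom of its travel. Lightly pressed means about 1 to 9 mm in (0.9 to 3.3 N).
- foot_face (a point): Centre of the foot's flat face, the part that goes on the foil; its z axis points up the thermometer.
- stand: The thermometer's stand, fixed: round steel base 90 in diameter and 8 thick, upright tube 32 outside, 19 inside, mouth 90 above the counter. Origin under its centre. It stands to the left or to the right of the tray; the jug stands on the other side.
- pot1: Round yoghurt pot like pot2, pot3 and pot4: 62 across the rim, 50 high, 0.14 kg, loose in the tray. Origin at the centre of its underside. Leave it.
- pot2: Round pot, as pot1. Leave it.
- pot3: Round pot, as pot1. Leave it.
- pot4: Round pot, as pot1, alone in the back row. Leave it.
- jug: Glass jug, 116 across, 214 high, handle to its +y reaching 88 from its axis; loose. Origin under its centre. Leave it.
- bottle: Glass swing-top bottle, 72 across, 221 high, loose. Origin under its centre. Leave it.
- tumbler1: Upturned glass, 76 across its mouth (down), 92 high, loose. Origin under its centre. Leave it.
- tumbler2: Upturned glass, as tumbler1. Leave it.

How it is judged:
By the outcome, as a careful person would: the job done as asked, in the order asked, and still so for the second after the job is handed in, while the arm keeps its last pose, push and grip.
It also fails if it takes over 54 s, if anything falls off the work surface, if the arm or the gripper's body presses on something with over 40 N, if the wrist force passes 120 N, or if a joint passes its speed limit or range.

## Working session

There is one attempt and no reset: what is moved stays moved. The work goes in short steps, Python scripts to look and compute and a tool call to move; the robot and the scene stay as the last step left them, time stands still between calls to the robot, and variables do not carry over. Pictures are saved under pics/ and viewed, and the job is handed in when it is done.

Besides the shell and the picture viewer there is one more tool, called after "Call:" as name([rows], argument=value, ...), one row to a line, values as JSON. apply_moves: Moves the arm, as the interface text tells. Its arguments: {"type":"object","properties":{"increments":{"type":"array","items":{"type":"object","properties":{"grip":{"type":"number"},"linear":{"type":"array","items":{"type":"number"}},"turn":{"type":"array","items":{"type":"number"}}}}},"grip_force":{"type":"number"}},"required":["increments"]}

```bash
ls; mkdir -p pics
python3 - <<'E'
from cell import *
import cv2
for n in ("scene","top","wrist"):
    im=read_camera(n); cv2.imwrite(f"pics/{n}0.png",im[:,:,::-1])
    print(n,camera_params(n))
print(observe())
E
```

```text
pics
scene {'camera_matrix': array([[491.19127618,   0.        , 261.65773841],
       [  0.        , 491.19127618, 184.25550889],
       [  0.        ,   0.        ,   1.        ]]), 'k1': -0.11959531292819231, 'world_to_cam': array([[-0.35920321,  0.93317702,  0.01239784,  0.19095958],
       [-0.61973761, -0.24844298,  0.74444703,  0.24489289],
       [ 0.69778101,  0.25972436,  0.66756641, -1.64545075],
       [ 0.        ,  0.        ,  0.        ,  1.        ]])}
top {'camera_matrix': array([[473.32412249,   0.        , 263.53258594],
       [  0.        , 473.32412249, 189.43265192],
       [  0.        ,   0.        ,   1.        ]]), 'k1': 0.03976507502135417, 'world_to_cam': array([[-0.02553038, -0.99965866,  0.00554572,  0.00339254],
       [ 0.99791216, -0.02515577,  0.05948539, -0.50525882],
       [-0.05932557,  0.00705283,  0.99821377, -1.5612637 ],
       [ 0.        ,  0.        ,  0.        ,  1.        ]])}
wrist {'camera_matrix': array([[288.41427345,   0.        , 253.75595113],
       [  0.        , 288.41427345, 187.54329441],
       [  0.        ,   0.        
[... 365 characters left out ...]
00e+00,
         1.00000000e+00]])}
{'time': 0.15, 'qpos': array([-1.39197456e+00,  3.42550337e-01,  1.52480852e+00, -1.43486297e-05,
        1.27538418e+00, -1.46020229e-01]), 'qvel': array([ 0.00074525, -0.00182166, -0.00204347,  0.00043023,  0.00209782,
       -0.00012961]), 'joint_efforts': array([ 1.53419278e-03, -4.31469655e+01, -2.44353640e+01,  7.18252757e-02,
        5.37745468e-02, -7.86339160e-05]), 'tool_pos': array([ 0.16751024, -0.49723594,  0.2262072 ]), 'tool_rot': array([-3.14143885e+00,  1.14012813e-03, -1.24595006e+00]), 'contact_force': array([ 0.19366618, -0.04631501, -0.37454382]), 'torque': array([ 0.05630983,  0.0049863 , -0.00747528]), 'opening': 0.09188537526515743}
```

View pics/scene0.png

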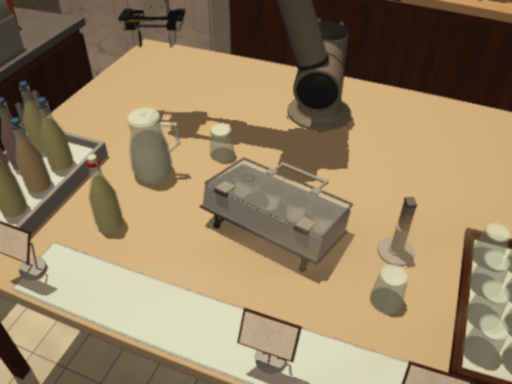

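View pics/top0.png

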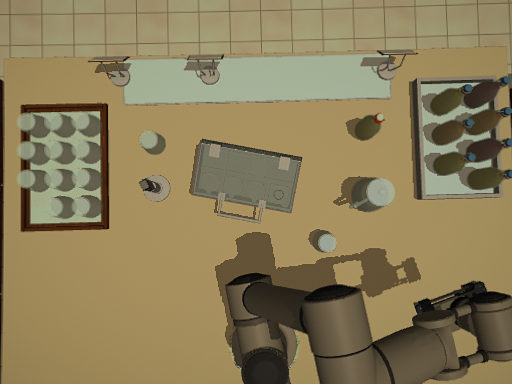

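View pics/wrist0.png

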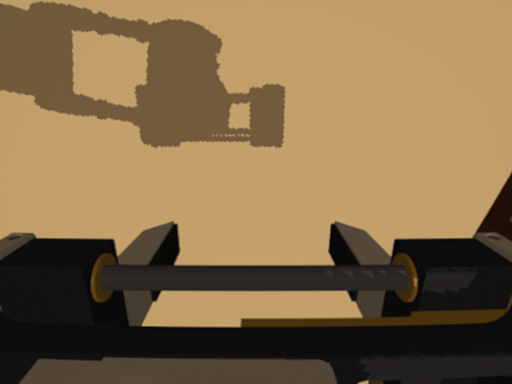

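The top view shows the tray at about (246,177), the bar at (238,218), the stand at (155,187) on the left, the jug on the right at (375,193), and a tumbler at (327,242). Next I'll write the helpers and enlarge the pictures.

```bash
cat > h.py <<'E'
import numpy as np, cv2
from cell import *
from scipy.spatial.transform import Rotation as Rn
def pose(o):
    T=np.eye(4);T[:3,:3]=Rn.from_euler('xyz',o['tool_rot']).as_matrix();T[:3,3]=o['tool_pos'];return T
def c2w(n,T=None):
    p=camera_params(n)
    return np.linalg.inv(p['world_to_cam']) if n!='wrist' else T@p['hand_eye']
def ray(n,uv,T=None):
    p=camera_params(n);K=p['camera_matrix'];k=np.array([p['k1'],0,0,0,0.])
    a=cv2.undistortPoints(np.array([[uv]],float),K,k)[0,0]
    M=c2w(n,T);d=M[:3,:3]@np.array([a[0],-a[1],-1]);return M[:3,3],d/np.linalg.norm(d)
def onz(n,uv,z,T=None):
    o,d=ray(n,uv,T);return o+d*(z-o[2])/d[2]
def proj(n,P,T=None):
    p=camera_params(n);M=np.linalg.inv(c2w(n,T));q=np.atleast_2d(P)@M[:3,:3].T+M[:3,3]
    q=q*[1,-1,-1];return cv2.projectPoints(q,np.zeros(3),np.zeros(3),p['camera_matrix'],np.array([p['k1'],0,0,0,0.]))[0][:,0]
def tri(rays):
    A=0;b=0
    for o,d in rays:
        P=np.eye(3)-np.outer(d,d);A=A+P;b=b+P@o
    x=np.linalg.solve(A,b);return x,[np.linalg.norm((np.eye(3)-np.outer(d,d))@(x-o)) for o,d in rays]
def snap(n,f):
    o=observe();im=read_camera(n)[:,:,::-1].copy();cv2.imwrite(f'pics/{f}.png',im);return im,pose(o)
def crop(src,x0,y0,x1,y1,s,dst):
    im=cv2.imread(f'pics/{src}.png')[y0:y1,x0:x1];cv2.imwrite(f'pics/{dst}.png',cv2.resize(im,None,fx=s,fy=s,interpolation=cv2.INTER_CUBIC))
E
python3 - <<'E'
from h import *
crop('top0',125,115,325,255,4,'top0c'); crop('scene0',190,140,430,320,3,'scene0c')
E
```

```text
(no output)
```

View pics/top0c.png

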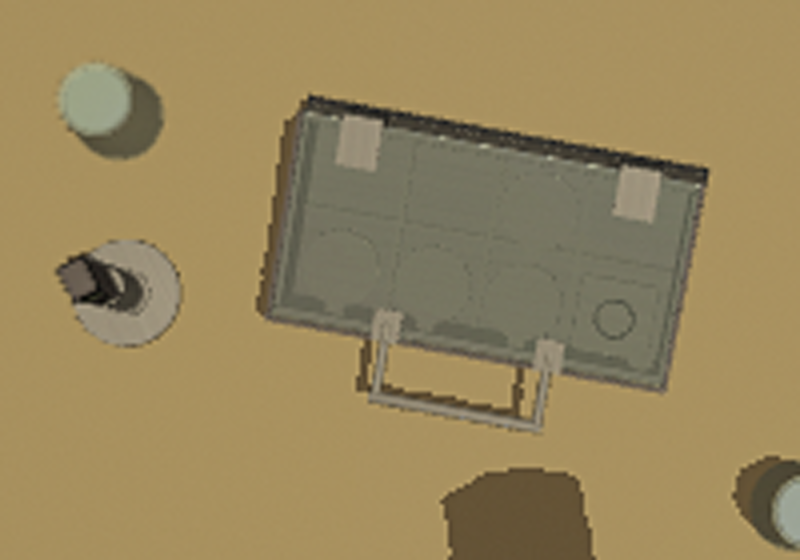

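View pics/scene0c.png

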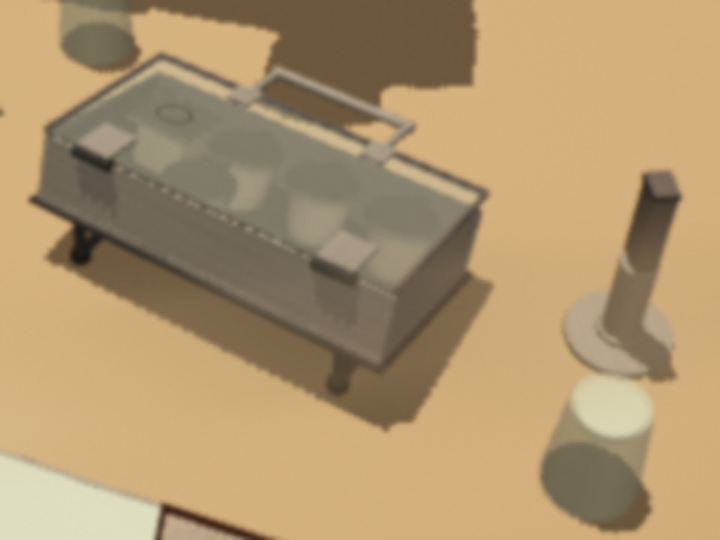

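Run:
```python
from h import *
t=lambda u,v:(125+u/4,115+v/4); s=lambda u,v:(190+u/3,140+v/3)
np.set_printoptions(precision=4,suppress=True)
L=tri([ray('top',t(372,397)),ray('scene',s(412,127))]);R=tri([ray('top',t(541,429)),ray('scene',s(278,71))])
print('barL',L,'barR',R,'mid',(L[0]+R[0])/2); d=(L[0]-R[0]);print(np.linalg.norm(d),np.degrees(np.arctan2(-d[0],d[1])))
print('stand',onz('top',t(128,294),.008),onz('scene',s(619,332),.008))
print('probe top',tri([ray('top',t(74,278)),ray('scene',s(661,185))]))
for n,a,b in (('FL',(266,318),(487,192)),('FR',(664,387),(162,57)),('BL',(308,110),(394,295)),('BR',(705,180),(48,128))):
    print(n,tri([ray('top',t(*a)),ray('scene',s(*b))]))
print('ring',tri([ray('top',t(614,319)),ray('scene',s(174,114))]))
```

```text
barL (array([0.4258, 0.1385, 0.0784]), [np.float64(0.0005975411795334342), np.float64(0.0005975411795334464)]) barR (array([0.3966, 0.0056, 0.0773]), [np.float64(0.001576588231752223), np.float64(0.0015765882317521885)]) mid [0.4112 0.0721 0.0778]
0.136043445664658 -12.395663693899536
stand [0.5177 0.3456 0.008 ] [0.5258 0.3491 0.008 ]
probe top (array([0.5201, 0.3491, 0.1686]), [np.float64(0.001528410702597014), np.float64(0.0015284107025970019)])
FL (array([0.4906, 0.2193, 0.0882]), [np.float64(0.0003353376103087335), np.float64(0.0003353376103087316)])
FR (array([ 0.4275, -0.0931,  0.0867]), [np.float64(0.0011418028970819583), np.float64(0.0011418028970819904)])
BL (array([0.6508, 0.1818, 0.1153]), [np.float64(0.0017571644711782924), np.float64(0.0017571644711782666)])
BR (array([ 0.5869, -0.1267,  0.1227]), [np.float64(0.0018574232517016844), np.float64(0.0018574232517017057)])
ring (array([ 0.4835, -0.0569,  0.0763]), [np.float64(0.0005100632784263362), np.float64(0.0005100632784262734)])
```

Run:
```python
from h import *
np.set_printoptions(precision=3,suppress=True)
print('jug rim',onz('top',(380,191),.214),'bottle top',onz('top',(380,118),.22),'tumb', onz('top',(327,242),.092),onz('top',(149,140),.092))
```

```text
jug rim [ 0.48  -0.346  0.214] bottle top [ 0.693 -0.353  0.22 ] tumb [ 0.33  -0.204  0.092] [0.667 0.351 0.092]
```

Call:
apply_moves([
  {"linear":[0,20,40],"turn":[0,0,1],"grip":1},
  {"linear":[0,40,80],"turn":[0,0,2],"grip":1},
  {"linear":[10,80,110],"turn":[0,0,3],"grip":1},
  {"linear":[30,130,110],"turn":[0,0,4],"grip":0.6},
  {"linear":[60,180,110],"turn":[0,0,5],"grip":0.35},
  {"linear":[90,230,110],"turn":[0,0,6],"grip":0.35},
  {"linear":[120,280,110],"turn":[0,0,7],"grip":0.35},
  {"linear":[150,330,110],"turn":[0,0,8],"grip":0.35},
  {"linear":[170,380,110],"turn":[0,0,9],"grip":0.35},
  {"linear":[180,430,90],"turn":[0,0,10],"grip":0.35},
], grip_force=15)

```text
time: 1.15
tool_pos: [0.3357, -0.1068, 0.3268]
tool_rot: [3.141, -0.003, -0.195]
contact_force: [1.1, -0.6, -0.3]
opening: 0.0404
```

Call:
apply_moves([
  {"linear":[20,45,-20],"grip":0.35},
  {"linear":[40,90,-40],"grip":0.35},
  {"linear":[55,110,-60],"grip":0.35},
  {"linear":[65,120,-90],"grip":0.35},
  {"linear":[65,120,-100],"grip":0.35},
  {"linear":[65,120,-100],"grip":0.35},
])

```text
schema error: expected keys grip, linear, turn
```

Run:
```python
from h import *
im,T=snap('wrist','w1');print(observe()['tool_pos'],observe()['tool_rot'])
```

```text
[ 0.33583198 -0.09934162  0.32478916] [-3.13647511e+00  4.05970531e-04 -1.81826190e-01]
```

View pics/w1.png

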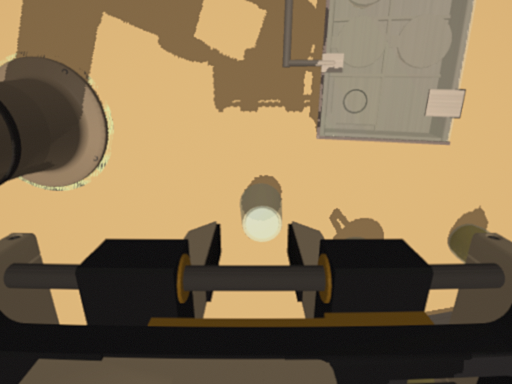

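The move was refused because the turn key was missing. The wrist view shows the check pot's ring at (355,100) and the bar at (287,30), as expected.

Call:
apply_moves([
  {"linear":[20,45,-20],"turn":[0,0,-0.2],"grip":0.35},
  {"linear":[40,90,-40],"turn":[0,0,-0.2],"grip":0.35},
  {"linear":[55,130,-60],"turn":[0,0,-0.2],"grip":0.35},
  {"linear":[65,150,-90],"turn":[0,0,-0.2],"grip":0.35},
  {"linear":[75,165,-120],"turn":[0,0,-0.2],"grip":0.35},
  {"linear":[75,165,-150],"turn":[0,0,-0.2],"grip":0.35},
  {"linear":[75,165,-180],"turn":[0,0,-0.2],"grip":0.35},
  {"linear":[75,165,-180],"turn":[0,0,-0.2],"grip":0.35},
])

```text
time: 2.0
tool_pos: [0.4069, 0.0569, 0.1431]
tool_rot: [3.14, 0.008, -0.219]
contact_force: [0.1, 0.2, 0.3]
opening: 0.0319
```

Run:
```python
from h import *
im,T=snap('wrist','w2');print(observe()['tool_pos'],observe()['tool_rot'])
```

```text
[0.40836171 0.05668012 0.14510875] [ 3.14081294  0.00417621 -0.21969933]
```

View pics/w2.png

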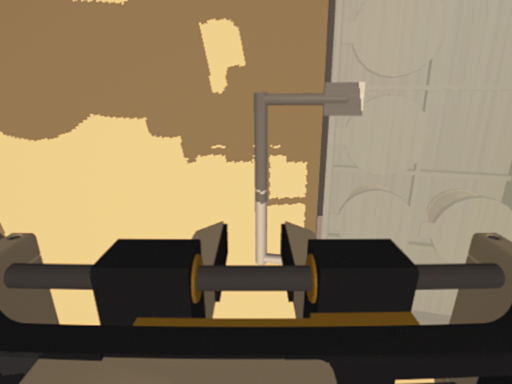

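Run:
```python
from h import *
T=pose(observe())
np.set_printoptions(precision=4,suppress=True)
t=lambda u,v:(125+u/4,115+v/4); s=lambda u,v:(190+u/3,140+v/3)
A=tri([ray('wrist',(260.5,98),T),ray('top',t(372,397)),ray('scene',s(412,127))])
B=tri([ray('wrist',(262,259),T),ray('top',t(541,429)),ray('scene',s(278,71))])
print(A,B,(A[0]+B[0])/2); d=A[0]-B[0]; print(np.degrees(np.arctan2(-d[0],d[1])))
for z in(.07,.078):
  a=onz('wrist',(260.5,98),z,T);b=onz('wrist',(262,259),z,T);print(a,b,(a+b)/2,np.linalg.norm(a-b),np.degrees(np.arctan2(-(a-b)[0],(a-b)[1])))
```

```text
(array([0.4284, 0.1372, 0.0806]), [np.float64(0.003910480127686601), np.float64(0.0024691743601324544), np.float64(0.002309485869306621)]) (array([0.4005, 0.0052, 0.0818]), [np.float64(0.004216045994444151), np.float64(0.0035053057675946677), np.float64(0.0033580759079533547)]) [0.4144 0.0712 0.0812]
-11.932573584950315
[0.4313 0.1344 0.07  ] [ 0.4026 -0.0046  0.07  ] [0.417  0.0649 0.07  ] 0.14189469196061158 -11.652345121790939
[0.4312 0.1344 0.078 ] [0.4035 0.0002 0.078 ] [0.4173 0.0673 0.078 ] 0.13702459054317395 -11.652345121790933
```

Call:
apply_moves([
  {"linear":[7,13,-20],"turn":[0,0,0.15],"grip":0.35},
  {"linear":[7,13,-50],"turn":[0,0,0.15],"grip":0.35},
  {"linear":[7,13,-87],"turn":[0,0,0.15],"grip":0.35},
  {"linear":[7,13,-87],"turn":[0,0,0.15],"grip":0.35},
  {"linear":[7,13,-87],"turn":[0,0,0.15],"grip":0.0},
  {"linear":[7,13,-87],"turn":[0,0,0.15],"grip":0.0},
  {"linear":[7,13,-87],"turn":[0,0,0.15],"grip":0.0},
], grip_force=15)

```text
time: 2.75
tool_pos: [0.4165, 0.0698, 0.0606]
tool_rot: [-3.141, -0.001, -0.204]
contact_force: [-7.3, 3.5, -0.4]
opening: 0.0126
```

Run:
```python
from h import *
im,T=snap('wrist','w3');o=observe();print(o['tool_pos'],o['tool_rot'],o['opening'],o['contact_force'])
```

```text
[0.41498378 0.07006771 0.06002396] [-3.14132858e+00  2.62512775e-03 -2.04502126e-01] 0.009100574417920296 [ 0.47881366  3.42308933 -1.37132034]
```

View pics/w3.png

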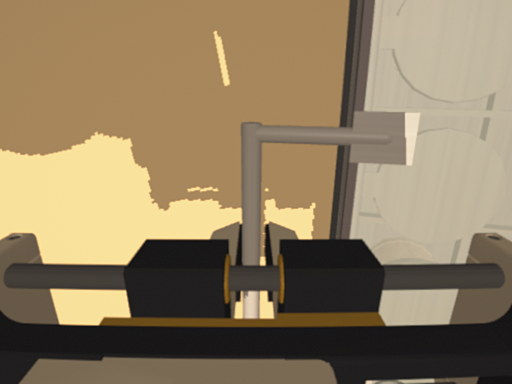

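Run:
```python
import numpy as np
for p in list(np.arange(-4,104.1,5.4))+[103,105]:
    c=np.radians(p);h=210.4-213*np.cos(c);print(round(p,1),np.round([.979*h,-.203*h,213*np.sin(c)+33],1))
```

```text
-4.0 [-2.   0.4 18.1]
1.4 [-2.5  0.5 38.2]
6.8 [-1.1  0.2 58.2]
12.2 [ 2.2 -0.4 78. ]
17.6 [ 7.2 -1.5 97.4]
23.0 [ 14.   -2.9 116.2]
28.4 [ 22.6  -4.7 134.3]
33.8 [ 32.7  -6.8 151.5]
39.2 [ 44.4  -9.2 167.6]
44.6 [ 57.5 -11.9 182.6]
50.0 [ 71.9 -14.9 196.2]
55.4 [ 87.6 -18.2 208.3]
60.8 [104.2 -21.6 218.9]
66.2 [121.8 -25.3 227.9]
71.6 [140.2 -29.1 235.1]
77.0 [159.1 -33.  240.5]
82.4 [178.4 -37.  244.1]
87.8 [198.  -41.1 245.8]
93.2 [217.6 -45.1 245.7]
98.6 [237.2 -49.2 243.6]
104.0 [256.4 -53.2 239.7]
103 [252.9 -52.4 240.5]
105 [260.  -53.9 238.7]
```

Call:
apply_moves([
  {"linear":[-2,0,18],"turn":[0,0,0],"grip":0},
  {"linear":[-2.5,0.5,38],"turn":[0,0,0],"grip":0},
  {"linear":[-1,0,58],"turn":[0,0,0],"grip":0},
  {"linear":[2,0,78],"turn":[0,0,0],"grip":0},
  {"linear":[7,-1.5,97],"turn":[0,0,0],"grip":0},
  {"linear":[14,-3,116],"turn":[0,0,0],"grip":0},
  {"linear":[14,-3,116],"turn":[0,0,0],"grip":0},
])

```text
time: 3.5
tool_pos: [0.4252, 0.0679, 0.1768]
tool_rot: [-3.141, 0.011, -0.204]
contact_force: [-19.8, 5.7, 8.9]
opening: 0.009
```

Run:
```python
import numpy as np
for p in list(np.arange(22,104.1,5.4))+[100.5,102,104]:
    c=np.radians(p);h=209.2-213*np.cos(c);print(round(p,1),np.round([.979*h-14,-.203*h+3,213*np.sin(c)+40-116],1))
```

```text
22.0 [-2.5  0.6  3.8]
27.4 [ 5.7 -1.1 22. ]
32.8 [15.5 -3.1 39.4]
38.2 [26.9 -5.5 55.7]
43.6 [39.8 -8.2 70.9]
49.0 [ 54.  -11.1  84.8]
54.4 [ 69.4 -14.3  97.2]
59.8 [ 85.9 -17.7 108.1]
65.2 [103.3 -21.3 117.4]
70.6 [121.5 -25.1 124.9]
76.0 [140.4 -29.  130.7]
81.4 [159.6 -33.  134.6]
86.8 [179.2 -37.1 136.7]
92.2 [198.8 -41.1 136.8]
97.6 [218.4 -45.2 135.1]
103.0 [237.7 -49.2 131.5]
100.5 [228.8 -47.3 133.4]
102 [234.2 -48.5 132.3]
104 [241.3 -49.9 130.7]
```

Call:
apply_moves([
  {"linear":[-2,0.5,4],"turn":[0,0,0],"grip":0},
  {"linear":[6,-1,22],"turn":[0,0,0],"grip":0},
  {"linear":[15.5,-3,39],"turn":[0,0,0],"grip":0},
  {"linear":[27,-5.5,56],"turn":[0,0,0],"grip":0},
  {"linear":[40,-8,71],"turn":[0,0,0],"grip":0},
  {"linear":[54,-11,85],"turn":[0,0,0],"grip":0},
  {"linear":[54,-11,85],"turn":[0,0,0],"grip":0},
])

```text
time: 4.2
tool_pos: [0.4838, 0.0556, 0.2642]
tool_rot: [-3.141, -0.001, -0.204]
contact_force: [-13.5, 2.2, 16.8]
opening: 0.0091
```

Call:
apply_moves([
  {"linear":[-2,0,3],"turn":[0,0,0],"grip":0},
  {"linear":[13,-3,15],"turn":[0,0,0],"grip":0},
  {"linear":[30,-6.5,26],"turn":[0,0,0],"grip":0},
  {"linear":[48,-10,36],"turn":[0,0,0],"grip":0},
  {"linear":[66,-14,43.5],"turn":[0,0,0],"grip":0},
  {"linear":[85,-18,49.5],"turn":[0,0,0],"grip":0},
  {"linear":[85,-18,49.5],"turn":[0,0,0],"grip":0},
])

```text
time: 4.9
tool_pos: [0.5714, 0.037, 0.3121]
tool_rot: [-3.141, -0.005, -0.205]
contact_force: [-0.6, -1.1, 6.5]
opening: 0.0094
```

Call:
apply_moves([
  {"linear":[20,-4,4],"turn":[0,0,0],"grip":0},
  {"linear":[40,-8,6],"turn":[0,0,0],"grip":0},
  {"linear":[60,-12,6],"turn":[0,0,0],"grip":0},
  {"linear":[75,-15,5],"turn":[0,0,0],"grip":0},
  {"linear":[85,-17,4],"turn":[0,0,0],"grip":0},
  {"linear":[85,-17,4],"turn":[0,0,0],"grip":0},
])

```text
time: 5.5
tool_pos: [0.6556, 0.0194, 0.3145]
tool_rot: [3.141, -0.003, -0.205]
contact_force: [2.5, -4.5, 2.0]
opening: 0.0092
```

Call:
apply_moves([
  {"linear":[4,-1,-1],"turn":[0,0,0],"grip":0},
  {"linear":[8,-2,-2],"turn":[0,0,0],"grip":0},
  {"linear":[8,-2,-2],"turn":[0,0,0],"grip":0},
])

```text
time: 5.8
tool_pos: [0.6627, 0.0179, 0.3129]
tool_rot: [3.141, -0.003, -0.205]
contact_force: [0.3, -4.9, 4.4]
opening: 0.0094
```

Call:
apply_moves([
  {"linear":[4,-1,-1],"turn":[0,0,0],"grip":0},
  {"linear":[8,-2,-2],"turn":[0,0,0],"grip":0},
  {"linear":[8,-2,-2],"turn":[0,0,0],"grip":0},
])

```text
time: 6.1
tool_pos: [0.6689, 0.0166, 0.3113]
tool_rot: [3.141, 0.002, -0.204]
contact_force: [-9.1, -3.3, 9.0]
opening: 0.0092
```

Call:
apply_moves([
  {"linear":[2,0,0],"turn":[0,0,0],"grip":0},
  {"linear":[4,-1,0],"turn":[0,0,0],"grip":0},
  {"linear":[4,-1,0],"turn":[0,0,0],"grip":0},
])

```text
time: 6.4
tool_pos: [0.669, 0.0167, 0.3111]
tool_rot: [3.14, 0.012, -0.203]
contact_force: [-25.3, 0.1, 12.1]
opening: 0.0093
```

Run:
```python
from h import *
snap('scene','s1');snap('top','t1');o=observe();print(o['tool_pos'],o['contact_force'])
```

```text
[0.66902219 0.01671273 0.31114564] [-26.12862165  -0.49711078  11.53365149]
```

View pics/s1.png

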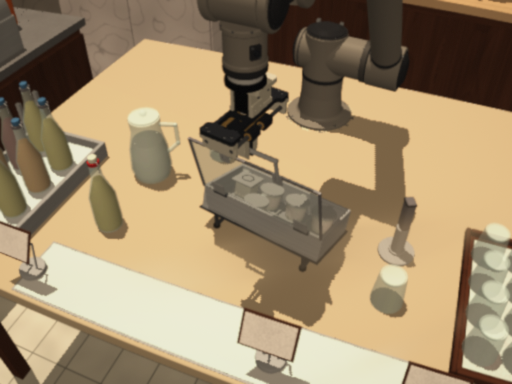

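View pics/t1.png

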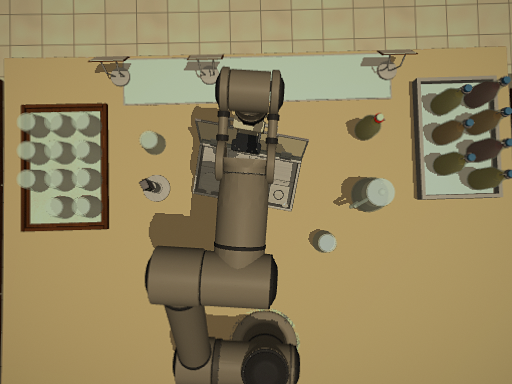

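Call:
apply_moves([
  {"linear":[-2,0,0],"turn":[0,0,0],"grip":0.3},
  {"linear":[-2,0,0],"turn":[0,0,0],"grip":0.3},
  {"linear":[-2,0,0],"turn":[0,0,0],"grip":0.3},
  {"linear":[-2,0,25],"turn":[0,0,0],"grip":0.3},
  {"linear":[-2,0,60],"turn":[0,0,0],"grip":0.3},
  {"linear":[-10,20,90],"turn":[0,0,0],"grip":0.3},
  {"linear":[-30,60,90],"turn":[0,0,0],"grip":0.5},
  {"linear":[-50,110,90],"turn":[0,0,0],"grip":0.5},
  {"linear":[-80,155,80],"turn":[0,0,0],"grip":0.6},
  {"linear":[-110,200,60],"turn":[0,0,0],"grip":0.6},
])

```text
time: 7.5
tool_pos: [0.5725, 0.2049, 0.3752]
tool_rot: [-3.14, -0.002, -0.204]
contact_force: [1.1, 0.3, -0.1]
opening: 0.0531
```

Call:
apply_moves([
  {"linear":[-20,40,-20],"turn":[0,0,0],"grip":0.6},
  {"linear":[-40,80,-40],"turn":[0,0,0],"grip":0.6},
  {"linear":[-40,100,-60],"turn":[0,0,0],"grip":0.6},
  {"linear":[-40,100,-60],"turn":[0,0,0],"grip":0.6},
  {"linear":[-40,100,-60],"turn":[0,0,0],"grip":0.6},
])

```text
time: 8.0
tool_pos: [0.5331, 0.303, 0.3145]
tool_rot: [3.141, 0.0, -0.203]
contact_force: [0.7, -0.2, 0.5]
opening: 0.0552
```

Run:
```python
from h import *
im,T=snap('wrist','w4');o=observe();print(o['tool_pos'],o['tool_rot'],o['time']);snap('scene','s2');snap('top','t2')
```

```text
[0.53368609 0.30241069 0.3153516 ] [-3.14133378e+00 -9.00149575e-04 -2.04355825e-01] 8.05
```

View pics/w4.png

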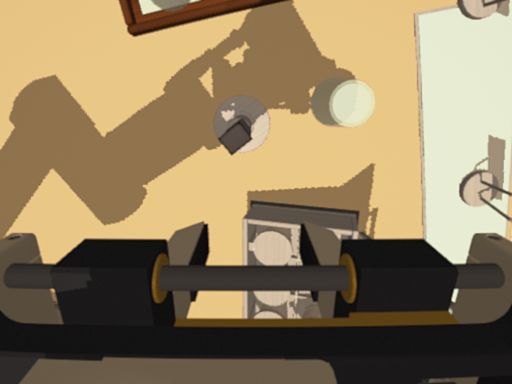

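View pics/s2.png

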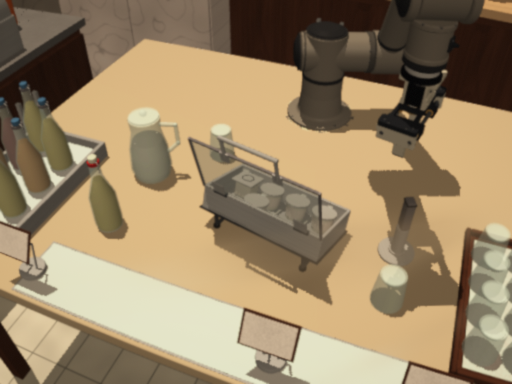

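View pics/t2.png

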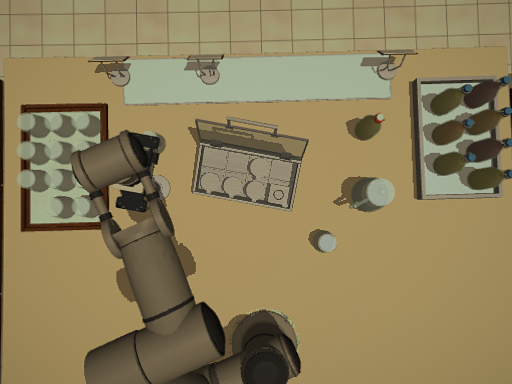

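The cover is left open and the pots are undisturbed. In the wrist view the probe top is at (236,138).

Run:
```python
from h import *
crop('w4',190,80,310,180,6,'w4c');crop('t2',185,110,315,220,6,'t2c');crop('s2',190,130,350,250,5,'s2c')
```

```text
(no output)
```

View pics/w4c.png

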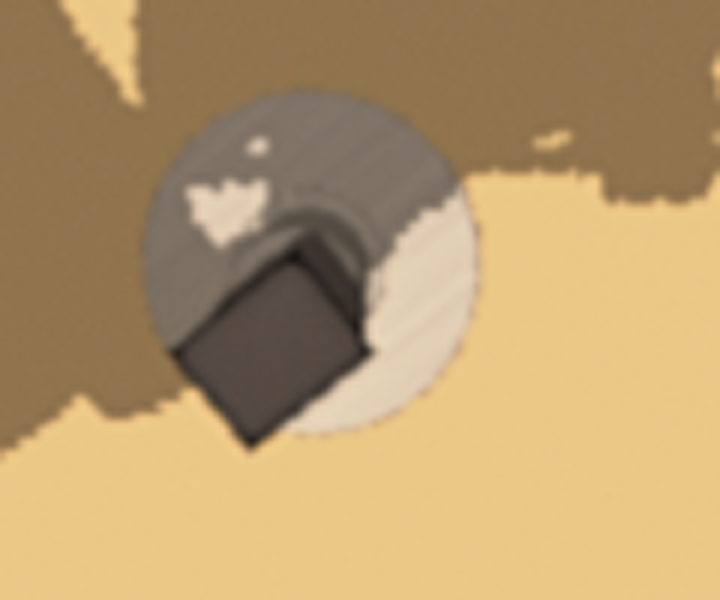

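View pics/t2c.png

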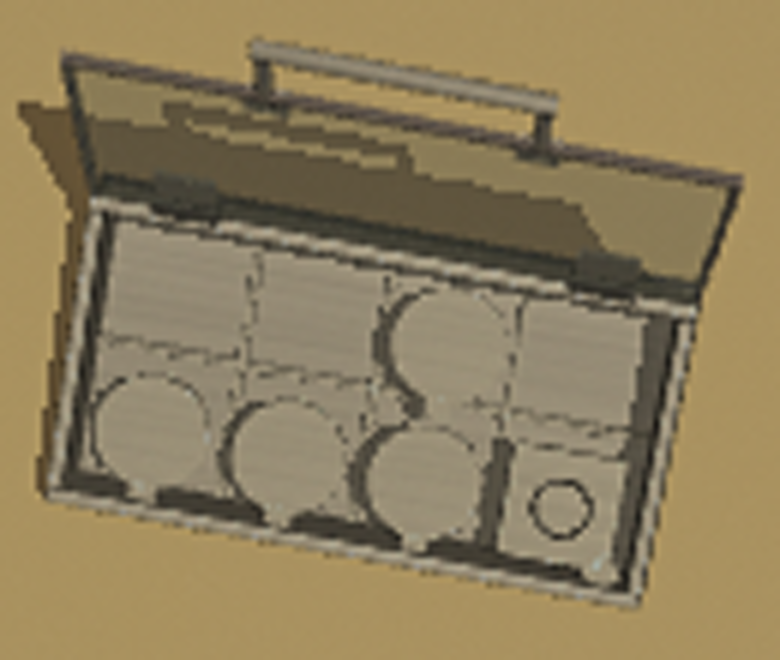

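View pics/s2c.png

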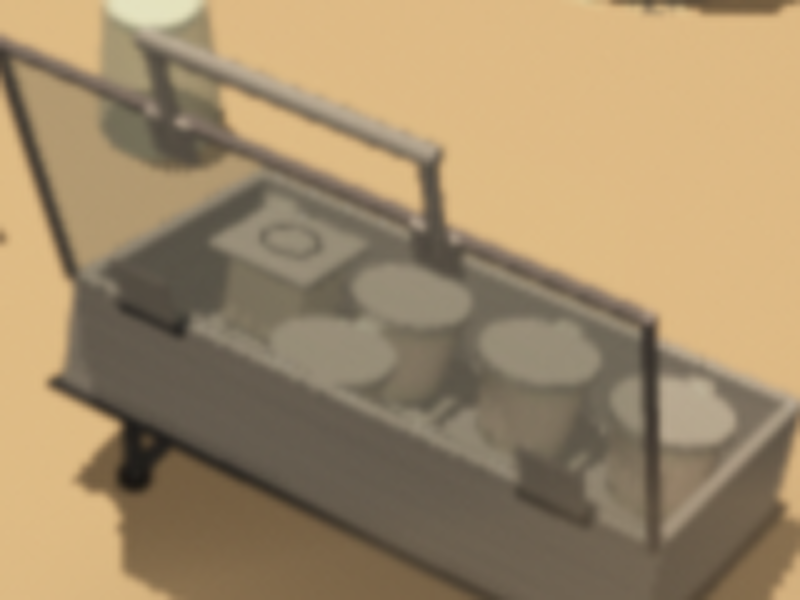

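Run:
```python
from h import *
np.set_printoptions(precision=4,suppress=True)
T=pose(observe())
P=[onz('wrist',(190+u/6,80+v/6),.175,T) for u,v in((172,350),(250,448),(370,350),(293,252))]
for i in range(4):
    d=P[(i+1)%4]-P[i];print(P[i],'edge',np.linalg.norm(d)*1e3,np.degrees(np.arctan2(d[1],d[0])))
print('probe top c',np.mean(P,0))
print('stand',onz('wrist',(190+311/6,80+262/6),.008,T))
print('ring',tri([ray('top',(278.7,194.7)),ray('scene',(248.2,178.0))]))
```

```text
[0.5076 0.3491 0.175 ] edge 21.525224678894837 -64.46588397047765
[0.5169 0.3297 0.175 ] edge 27.091640304624377 27.2665534175741
[0.541  0.3421 0.175 ] edge 21.064085805926638 116.33300028118873
[0.5316 0.361  0.175 ] edge 26.787930105153205 -153.70474291310302
probe top c [0.5243 0.3454 0.175 ]
stand [0.525  0.3458 0.008 ]
ring (array([ 0.4834, -0.057 ,  0.0762]), [np.float64(7.522667031230957e-05), np.float64(7.522667031228569e-05)])
```

Call:
apply_moves([
  {"linear":[-3,12,0],"turn":[0,0,1.3],"grip":0.6},
  {"linear":[-6,25,-10],"turn":[0,0,2.6],"grip":0.6},
  {"linear":[-10,43,-30],"turn":[0,0,3.9],"grip":0.6},
  {"linear":[-10,43,-60],"turn":[0,0,5.2],"grip":0.6},
  {"linear":[-10,43,-90],"turn":[0,0,6.4],"grip":0.6},
  {"linear":[-10,43,-100],"turn":[0,0,6.4],"grip":0.6},
  {"linear":[-10,43,-100],"turn":[0,0,6.4],"grip":0.6},
])

```text
time: 8.85
tool_pos: [0.5232, 0.3449, 0.2142]
tool_rot: [3.142, 0.002, 0.461]
contact_force: [0.3, -0.4, -0.4]
opening: 0.0548
```

Run:
```python
from h import *
im,T=snap('wrist','w5');o=observe();print(o['tool_pos'],o['tool_rot'],o['time'])
```

```text
[0.5238318  0.34534068 0.21579496] [-3.14158309e+00 -1.01560418e-03  4.61964386e-01] 8.9
```

View pics/w5.png

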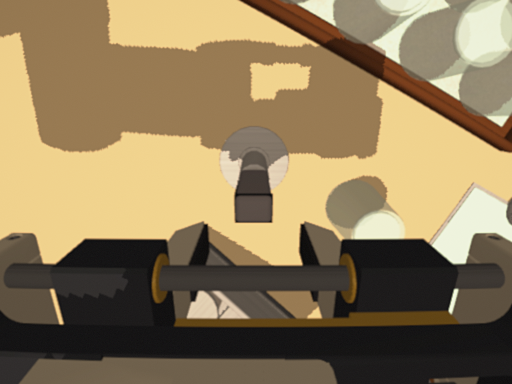

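Call:
apply_moves([
  {"linear":[0,0,-30],"turn":[0,0,0],"grip":0.6},
  {"linear":[0,0,-60],"turn":[0,0,0],"grip":0.6},
  {"linear":[0,0,-92],"turn":[0,0,0],"grip":0.6},
  {"linear":[0,0,-92],"turn":[0,0,0],"grip":0.6},
  {"linear":[0,0,-92],"turn":[0,0,0],"grip":0.0},
  {"linear":[0,0,-92],"turn":[0,0,0],"grip":0.0},
  {"linear":[0,0,-92],"turn":[0,0,0],"grip":0.0},
  {"linear":[0,0,-92],"turn":[0,0,0],"grip":0.0},
], grip_force=30)

```text
time: 9.7
tool_pos: [0.5236, 0.3461, 0.1244]
tool_rot: [3.142, -0.002, 0.466]
contact_force: [1.8, -0.2, 4.7]
opening: 0.0276
```

Run:
```python
from h import *
im,T=snap('wrist','w6');o=observe();print(o['tool_pos'],o['tool_rot'],o['time'],o['contact_force'],o['opening'])
```

```text
[0.52357308 0.34610555 0.12445445] [ 3.14154047e+00 -2.36541860e-03  4.66087051e-01] 9.75 [-0.38630265 -0.7013876   4.19212622] 0.02768139533749711
```

View pics/w6.png

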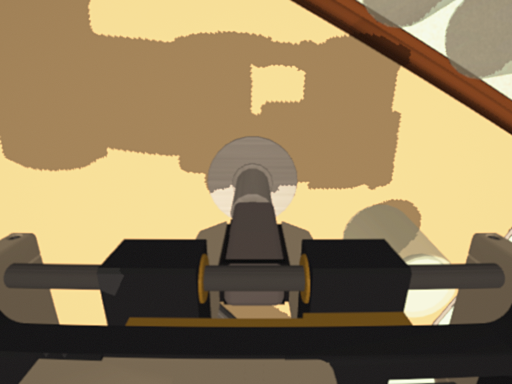

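Call:
apply_moves([
  {"linear":[0,0,15],"turn":[0,0,0],"grip":0},
  {"linear":[0,0,40],"turn":[0,0,0],"grip":0},
  {"linear":[0,0,75],"turn":[0,0,0],"grip":0},
  {"linear":[0,0,110],"turn":[0,0,0],"grip":0},
  {"linear":[0,0,145],"turn":[0,0,-0.5],"grip":0},
  {"linear":[-20,-15,175],"turn":[0,0,-1.5],"grip":0},
  {"linear":[-40,-40,185],"turn":[0,0,-2.7],"grip":0},
  {"linear":[-55,-75,185],"turn":[0,0,-3.9],"grip":0},
  {"linear":[-65,-110,185],"turn":[0,0,-5.1],"grip":0},
  {"linear":[-70,-150,185],"turn":[0,0,-6.4],"grip":0},
])

```text
time: 10.75
tool_pos: [0.4518, 0.1951, 0.3083]
tool_rot: [-3.141, -0.0, -0.208]
contact_force: [1.5, -0.3, -1.8]
opening: 0.0277
```

Call:
apply_moves([
  {"linear":[0,-35,0],"turn":[0,0,0],"grip":0},
  {"linear":[0,-70,0],"turn":[0,0,0],"grip":0},
  {"linear":[-3,-110,0],"turn":[-0.1,-0.5,0],"grip":0},
  {"linear":[-6,-150,0],"turn":[-0.2,-1.0,0],"grip":0},
  {"linear":[-10,-190,0],"turn":[-0.3,-1.5,0],"grip":0},
  {"linear":[-15,-220,0],"turn":[-0.4,-2,0],"grip":0},
  {"linear":[-20,-245,0],"turn":[-0.507,-2.448,0],"grip":0},
  {"linear":[-20,-245,0],"turn":[-0.507,-2.448,0],"grip":0},
  {"linear":[-20,-245,0],"turn":[-0.507,-2.448,0],"grip":0},
])

```text
time: 11.65
tool_pos: [0.4327, -0.0494, 0.3082]
tool_rot: [-3.141, -0.262, -0.206]
contact_force: [0.3, 0.1, -0.7]
opening: 0.0278
```

Run:
```python
from h import *
np.set_printoptions(precision=4,suppress=True)
im,T=snap('wrist','w7');o=observe();print(o['tool_pos'],o['tool_rot'],o['time'],o['contact_force'],o['opening']);print(T[:3,2], 'want .2534,-.0525,-.9659')
snap('scene','s3');snap('top','t3')
crop('s3',190,60,350,220,4,'s3c')
```

```text
[ 0.4331 -0.0489  0.3082] [-3.1412 -0.2619 -0.2047] 11.7 [-0.4113 -0.1439 -0.7617] 0.02798778629074066
[ 0.2536 -0.0526 -0.9659] want .2534,-.0525,-.9659
```

View pics/w7.png

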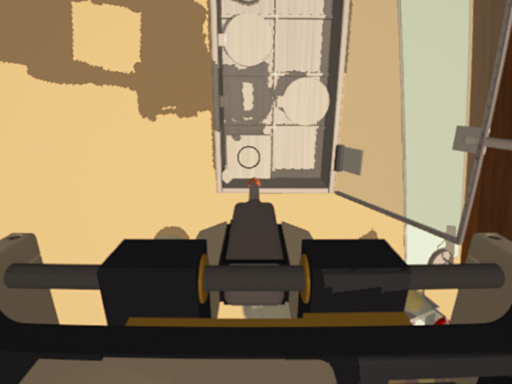

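View pics/s3c.png

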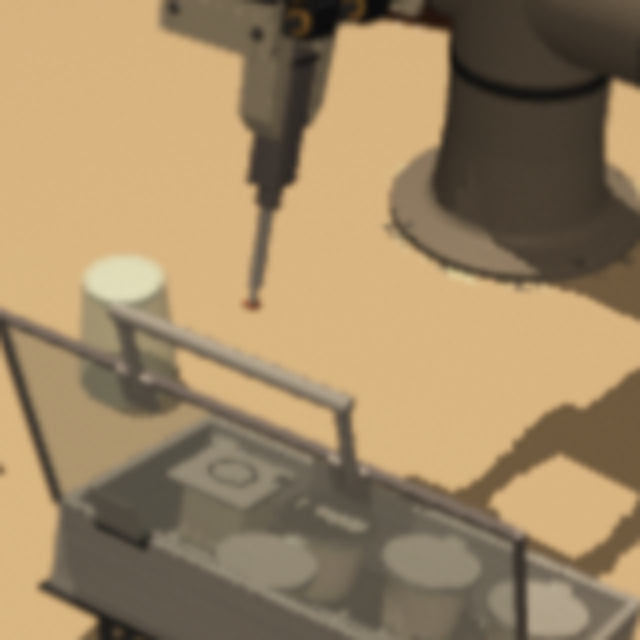

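View pics/t3.png

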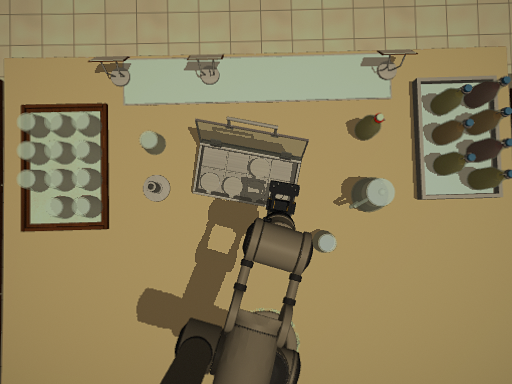

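Run:
```python
from h import *
np.set_printoptions(precision=4,suppress=True)
T=pose(observe());F=T[:3,3]+.1145*T[:3,2];print('foot',F,proj('scene',F),proj('wrist',F,T))
crop('w7',210,120,300,220,6,'w7c')
print(tri([ray('scene',(253,135.9)),ray('wrist',(254,182.5),T)]))
print('ring w',onz('wrist',(248.5,157),.0762,T))
print(tri([ray('top',(278.7,194.7)),ray('scene',(248.2,178.0)),ray('wrist',(248.5,157),T)]))
# plane fit check: rim corners
s=lambda u,v:(190+u/5,130+v/5); t=lambda u,v:(185+u/6,110+v/6)
```

```text
foot [ 0.4624 -0.0544  0.1973] [[252.1145 135.9133]] [[253.2362 183.3598]]
(array([ 0.4629, -0.0525,  0.1987]), [np.float64(0.0007134674233486831), np.float64(0.0007134674233487077)])
ring w [ 0.4875 -0.0582  0.0762]
(array([ 0.4852, -0.0569,  0.0785]), [np.float64(0.0018705234574050635), np.float64(0.0008707142555983332), np.float64(0.001949257218127128)])
```

View pics/w7c.png

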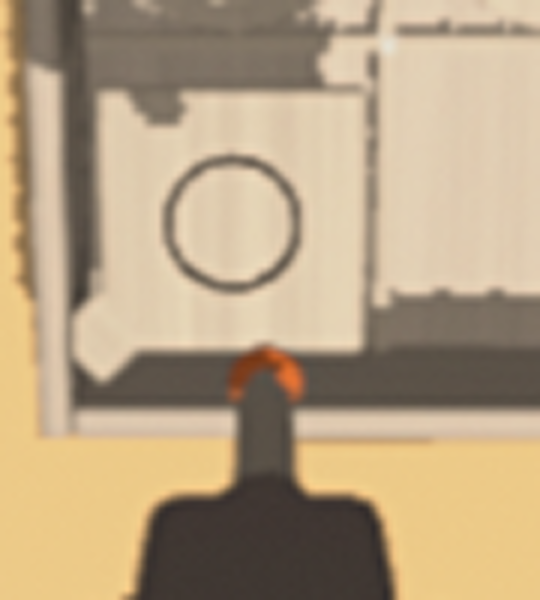

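Call:
apply_moves([
  {"linear":[-9,4,0],"turn":[0,0,0],"grip":0},
  {"linear":[-3,3,-25],"turn":[0,0,0],"grip":0},
  {"linear":[4,1,-50],"turn":[0,0,0],"grip":0},
  {"linear":[10,0,-75],"turn":[0,0,0],"grip":0},
  {"linear":[16,-1,-97],"turn":[0,0,0],"grip":0},
  {"linear":[16,-1,-97],"turn":[0,0,0],"grip":0},
  {"linear":[16,-1,-97],"turn":[0,0,0],"grip":0},
])

```text
time: 12.5
tool_pos: [0.4489, -0.0496, 0.2112]
tool_rot: [-3.141, -0.261, -0.203]
contact_force: [-0.1, 0.1, -1.6]
opening: 0.0277
```

Run:
```python
from h import *
np.set_printoptions(precision=4,suppress=True)
im,T=snap('wrist','w8');o=observe();print(o['tool_pos'],o['contact_force'],o['time']);print(T[:3,2],T[:3,3]+.1145*T[:3,2])
snap('scene','s4')
crop('s4',200,110,320,210,6,'s4c');crop('w8',200,100,310,220,5,'w8c')
```

```text
[ 0.4493 -0.0498  0.2119] [ 1.1733 -0.4027 -2.125 ] 12.55
[ 0.2529 -0.052  -0.9661] [ 0.4779 -0.0555  0.1005]
```

View pics/w8c.png

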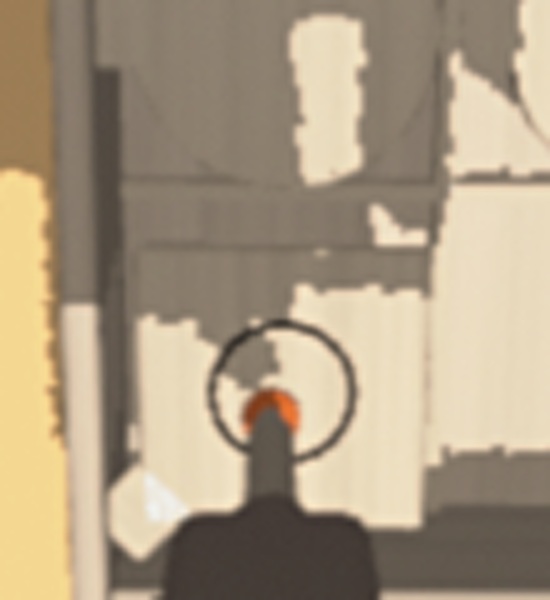

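View pics/s4c.png

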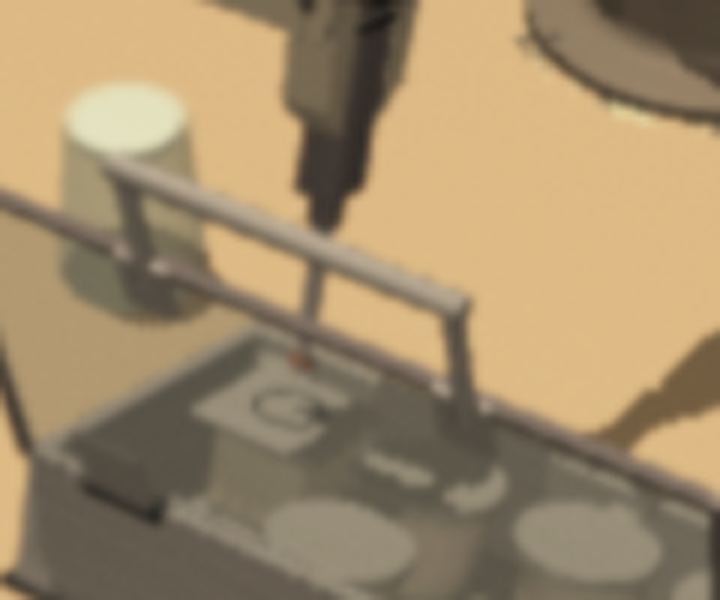

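Run:
```python
from h import *
np.set_printoptions(precision=4,suppress=True)
T=pose(observe());z=T[:3,2];n=-z
for s in (0,.02,.024,.028):
    F=T[:3,3]+(.1145+s)*z;print(s,F,proj('wrist',F,T),proj('scene',F))
# ring on plane at foot+s
for s in(.02,.024,.028):
    F=T[:3,3]+(.1145+s)*z;o,d=ray('wrist',(256.4,178),T);q=o+d*((F-o)@n)/(d@n);print(s,q,'err tool',1e3*(q-F)@T[:3,:3])
print('seen foot w',(200+272/5,100+412/5),'s',(200+301/6,110+361/6),'ring s',(200+290/6,110+406/6))
o,d=ray('scene',(200+290/6,110+406/6))
for s in(.02,.024,.028):
    F=T[:3,3]+(.1145+s)*z;q=o+d*((F-o)@n)/(d@n);print(s,'scene err tool',1e3*(q-F)@T[:3,:3])
```

```text
0 [ 0.4787 -0.056   0.1016] [[253.2363 183.3601]] [[249.1586 169.5091]]
0.02 [ 0.4839 -0.0571  0.0823] [[253.2659 177.8956]] [[248.0667 176.3132]]
0.024 [ 0.4849 -0.0573  0.0785] [[253.2713 176.8842]] [[247.8503 177.6618]]
0.028 [ 0.4859 -0.0575  0.0746] [[253.2767 175.8976]] [[247.6346 179.0064]]
0.02 [ 0.487  -0.0578  0.0832] err tool [ 3.298   0.1154 -0.    ]
0.024 [ 0.4878 -0.0591  0.0793] err tool [3.3363 1.2354 0.    ]
0.028 [ 0.4886 -0.0605  0.0755] err tool [ 3.3746  2.3553 -0.    ]
seen foot w (254.4, 182.4) s (250.16666666666666, 170.16666666666666) ring s (248.33333333333334, 177.66666666666669)
0.02 scene err tool [ 5.6117 -4.4746  0.    ]
0.024 scene err tool [-0.9382 -0.894  -0.    ]
0.028 scene err tool [-7.488   2.6865 -0.    ]
```

Call:
apply_moves([
  {"linear":[2,0,-6],"turn":[0,0,0],"grip":0},
  {"linear":[4,-1,-12],"turn":[0,0,0],"grip":0},
  {"linear":[6,-1,-19],"turn":[0,0,0],"grip":0},
  {"linear":[6,-1,-19],"turn":[0,0,0],"grip":0},
  {"linear":[6,-1,-19],"turn":[0,0,0],"grip":0},
  {"linear":[6,-1,-19],"turn":[0,0,0],"grip":0},
])

```text
time: 13.2
tool_pos: [0.4551, -0.0512, 0.1919]
tool_rot: [3.142, -0.262, -0.204]
contact_force: [-0.1, 0.2, -1.2]
opening: 0.028
```

```bash
cat > f.py <<'E'
from h import *
import sys
np.set_printoptions(precision=4,suppress=True)
F=[]
n=sys.argv[1]
im,T=snap('wrist','w'+n);F.append(observe()['contact_force'])
snap('scene','s'+n);o=observe();F.append(o['contact_force'])
snap('wrist','x'+n);o=observe();F.append(o['contact_force']);snap('wrist','x'+n);o=observe();F.append(o['contact_force'])
m=np.mean(F,0);print(o['tool_pos'],o['time'],'F',m,'axial',-m@T[:3,2],T[:3,2],[round(float(-f@T[:3,2]),2) for f in F])
a=cv2.imread(f'pics/w{n}.png')[110:210,200:310];b=cv2.imread(f'pics/s{n}.png')[120:210,210:300]
a=cv2.resize(a,(440,400),interpolation=2);b=cv2.resize(b,(360,360),interpolation=2)
c=np.zeros((400,800,3),np.uint8);c[:,:440]=a;c[:360,440:]=b;cv2.imwrite(f'pics/c{n}.png',c)
E
python3 f.py 9
```

```text
[ 0.4551 -0.0512  0.192 ] 13.4 F [-0.0247 -0.3301 -1.6428] axial -1.5978672656509716 [ 0.2536 -0.0525 -0.9659] [-1.32, -2.12, -1.24, -1.71]
```

View pics/c9.png

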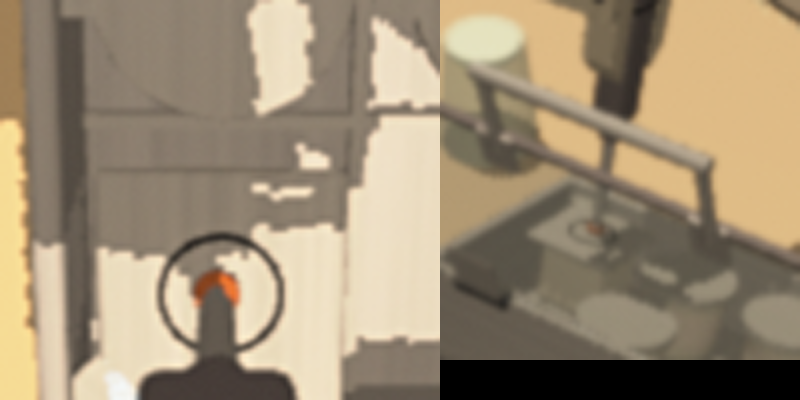

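Call:
apply_moves([
  {"linear":[1,0,-1],"turn":[0,0,0],"grip":0},
  {"linear":[1.5,0,-3],"turn":[0,0,0],"grip":0},
  {"linear":[1.5,0,-3],"turn":[0,0,0],"grip":0},
  {"linear":[1.5,0,-3],"turn":[0,0,0],"grip":0},
])

```text
time: 13.8
tool_pos: [0.4567, -0.0512, 0.189]
tool_rot: [3.141, -0.262, -0.204]
contact_force: [0.2, -0.4, -0.4]
opening: 0.0279
```

```bash
python3 f.py 10
```

```text
[ 0.4567 -0.0512  0.189 ] 14.0 F [ 0.6225  0.1775 -0.3772] axial -0.5129495902149778 [ 0.2539 -0.0527 -0.9658] [0.13, -0.68, -1.41, -0.09]
```

Call:
apply_moves([
  {"linear":[0.5,0,-2],"turn":[0,0,0],"grip":0},
  {"linear":[0.5,0,-2],"turn":[0,0,0],"grip":0},
  {"linear":[0.5,0,-2],"turn":[0,0,0],"grip":0},
])

```text
time: 14.3
tool_pos: [0.4571, -0.0512, 0.1869]
tool_rot: [3.141, -0.262, -0.204]
contact_force: [0.5, 0.2, 0.4]
opening: 0.0284
```

```bash
python3 f.py 11
```

```text
[ 0.4571 -0.0512  0.1869] 14.5 F [-0.0435 -0.4134  0.4752] axial 0.448249231725934 [ 0.2537 -0.0526 -0.9659] [0.28, 0.28, 0.51, 0.72]
```

View pics/c11.png

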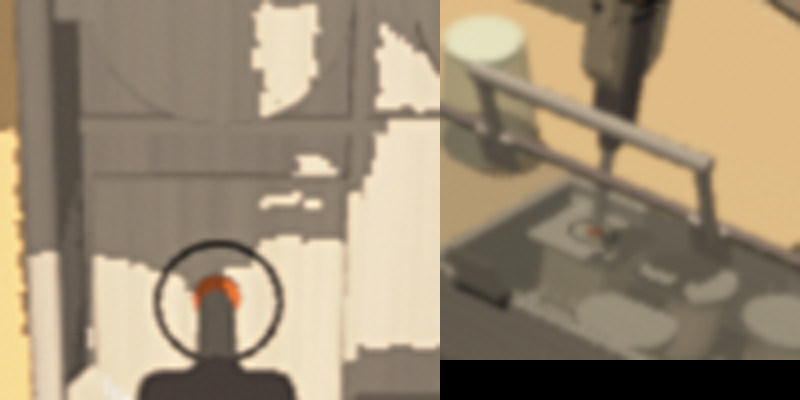

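```bash
python3 f.py 12
python3 - <<'E'
from h import *
im,_=snap('top','t12');F=[]
for i in range(8): read_camera('top');o=observe();F.append(o['contact_force'])
T=pose(o);print(-np.mean(F,0)@T[:3,2],np.mean(F,0),np.abs(o['qvel']).max(),o['opening'],o['time'])
a=cv2.imread('pics/t12.png')[90:300,100:420];b=cv2.imread('pics/s12.png')[60:320,60:440]
a=cv2.resize(a,(400,262));b=cv2.resize(b,(400,274));c=np.zeros((274,800,3),np.uint8);c[:262,:400]=a;c[:,400:]=b;cv2.imwrite('pics/f12.png',c)
E
```

```text
[ 0.4571 -0.0512  0.1869] 14.7 F [ 0.6244 -0.6114  0.5752] axial 0.3649596481613857 [ 0.2537 -0.0526 -0.9659] [0.03, 0.41, 0.55, 0.47]
0.2587571347699069 [ 0.38570917 -0.45593845  0.3939234 ] 0.0017733671744243821 0.02780381938560535 15.15
```

View pics/f12.png

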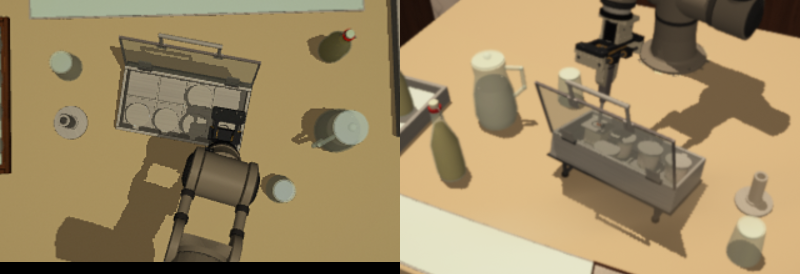

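View pics/w12.png

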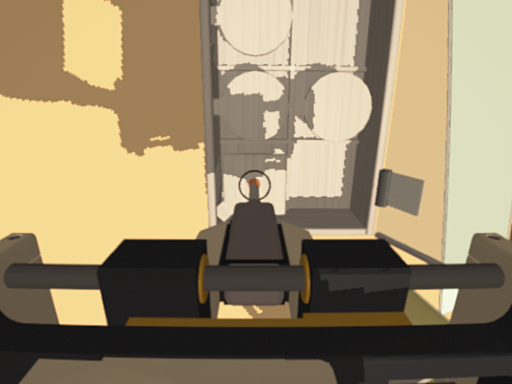

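Run:
```python
from h import *
a=tri([ray('top',(185+258/6,110+48/6)),ray('scene',(190+433/5,130+156/5))]);b=tri([ray('top',(185+550/6,110+103/6)),ray('scene',(190+146/5,130+40/5))])
print(a,b,(a[0]+b[0])/2)
x=cv2.absdiff(cv2.imread('pics/t2.png')[115:160,190:312],cv2.imread('pics/t12.png')[115:160,190:312]).max(2);print((x>40).sum())
```

```text
(array([0.68180476, 0.08367804, 0.32527621]), [np.float64(0.00015452723817947992), np.float64(0.0001545272381794057)]) (array([ 0.65425214, -0.04764608,  0.32450354]), [np.float64(0.0007912164112606553), np.float64(0.0007912164112606474)]) [0.66802845 0.01801598 0.32488987]
0
```

The bar stayed where the stop was felt: x 0.668 in the pictures against 0.669 when gripped. The press is steady, so I'm handing in.

```bash
python3 -c "
from cell import *
print(hand_in())"
```

```text
the job is handed in; nothing more can be done
None
```

The cover is open at its stop and the thermometer's foot is resting inside the ring on the square-rimmed pot. I handed in at about 15 s with the arm still holding it there.

- **Cover:** I gripped the bar and swung it back until it would not move any further under a 25 N push. After release the cameras put the bar at x 0.668, against 0.669 when gripped. The cover had not moved between the release and the final picture.
- **Thermometer:** I gripped it across its 28 mm faces and drew it straight up out of the stand. I tilted it 15° towards the low side of the tray, relying on the stated slope and the tray's measured yaw. I did not measure the foil's slope separately.
- **Contact:** The foot is within about 2 mm of the ring's centre in the wrist view. The push along the thermometer rose about 1.9 N over the no-contact reading, which is roughly 4 to 5 mm of the 10 mm travel. It stayed steady apart from about ±0.5 N of sensor noise. The approach distance agrees, with first contact about 5 mm before the final pose.
- **Other objects:** In the final pictures the bottle, jug, tumblers and the other pots look where they were. I checked these by eye only.

**Disagreements:** The camera calibrations differed by up to about 4 mm on the bar and about 2 mm on the ring. My first estimate of the hinge height was about 7 mm low, which briefly loaded the bar with about 22 N until I corrected the arc. One move call was refused because it was missing a field, and nothing moved.

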